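# Level a telescopic shelf riser with its mate and lock it

### The arm

A 6-joint arm with a two-finger parallel gripper is mounted at the origin on the work surface. World frame = base frame: x ahead of the robot, y to its left, z up, the work surface at z = 0. Lengths are in m, angles in degrees, forces in N, time in s.
With the tool pointing down it reaches from about 0.375 to 0.9 m from the base axis. Payload 3.1 kg.
Tool frame: the origin (TCP) lies between the finger pads; the fingertips stand 11 mm ahead of it and the grasp point (between the pads) lies 8 mm behind it; z points along the fingers, y is the line along which they close (so a half turn about z gives the same grasp; the last joint's range is limited). The gripper opens to 87 mm and grips with 3 to 60 N. Pads are 19 mm wide; open, the fingers measure 117 mm over their backs; the gripper's body (75 mm by 190 mm) begins 51 mm behind the grasp point.
Start: joints at [-10.227, 30.224, 82.088, -0, 67.689, -10.227], TCP at [0.625, 0, 0.195] pointing down, gripper open.
Joint ranges: [-176.69, 176.69], [-43.24, 126.21], [12.49, 139.97], [-82, 262], [0, 151.66], [-163.58, 163.58]. Speed limits (degrees/s): [159.86, 159.86, 180, 180, 180, 180].

### API

Orientations are given as a 3x3 rotation matrix whose columns are the frame's x, y, z axes.
In Python, from rig import bot gives the robot as it stands.
- The arm moves only by the tool apply_moves, never from a script. Its argument "steps" is a list that holds one entry, the list of rows, each a list of 7 numbers: the shift along the tool's x, y, z in cm, then the turn, a rotation vector about the tool's x, y, z in degrees, then the gripper command: -1 is shut, 1 is fully open, values between are in proportion. In form: [[[dx, dy, dz, rx, ry, rz, jaw], ...]]. A call has 1 to 20 rows; each row is the pose to reach, as a shift and turn from the pose commanded when the call began, along the tool's axes at that moment; what a row does not reach only later rows make up. A row lasts 1/8 s, in which the tool goes at most 62.5 mm and 10.7 degrees, less where a joint would pass 70% of its speed; a pose out of reach is approached as far as the arm can. A call with a gripper value outside its range is refused whole. The fingers move at their own pace and stop on an object; the grip force is fixed at half the most. Time passes only in rows, so rows that repeat a pose let the fingers close. It gives the time, the measured TCP pose, the force, the opening and the grip force at its end, in the units of the state.
- bot.read_state(): the state, without advancing time (a new reading comes with each control period).
- bot.capture(name): name is "scene" or "side" or "wrist"; returns the picture (400x640x3 uint8, blue, green, red); there is no depth.
- bot.camera_model(name): a dict with "intrinsics" (3x3 intrinsics, pixels), "R" (3x3) and "t" (3): a world point X has camera coordinates R X + t. Camera axes: x right, y down, z forward; pixel columns grow to the right and rows downward; lengths in m; the calibration is good to about 2 mm. A picture is of the moment at which its call begins: read the wrist's pose just before it. camera_model takes no time and is no camera call; for the wrist camera it gives the pose at the moment of the call.
- bot.hand_in(): hands the job in; it is judged then, once.
The state is a dict: "time_s": time; "joint_positions": joint angles; "qvel": joint speeds; "tau": joint torques, N m; "position": TCP position; "tcp_rot": TCP orientation; "force": force on the tool from outside, world axes, zero at the start; "moment": the same for the moment, N m; "opening": opening from 0.0 (shut) to 1.0 (fully open); "grasp_force": force on a finger pad.
Only numpy, scipy, OpenCV 4.12 (cv2) and the standard library are available. Lean on these libraries where they do the work, as an engineer would, in place of code of your own. Each camera call takes 0.05 s, during which the arm holds its last target. There are 200 camera calls.

### The job

The wooden board is to lie level across the two steel riser posts on the coffee counter, but one post is too low. Twist the hexagonal head of the lower post anticlockwise (seen from above) until its lock lets go, draw it up level with the taller post's head, then twist it clockwise until the lock comes home against its stop, without forcing it, and let go. Leave the taller post and everything else on the counter as they are.

Things in the scene. Friction and masses are not known exactly. Their poses are not given: they have to be found in the camera images.
- riser_grip (a point): Centre (half-way up) of the hexagonal head of the LOWER post, the one to adjust: a level steel hexagon, 50 mm across flats, 16 mm thick, thin rubber pad on top, on a bright tube 26 mm across that slides in a black sleeve 46 mm across. Starts 153 to 183 mm above the counter. z is up; x is square to one flat, so flats face every 60 degrees from x (it turns with the head).
- riser_top (a point): Top of the lower head, 9.5 mm above riser_grip. Its lock: 0.6 rad anticlockwise always frees it, often less. Clockwise, from the freed place: slack, a bite of 0.1 to 0.2 N m, easing past dead centre, then within 1.4 rad a firm stop, where torque climbs about 14 N m per rad. 0.3 to 0.7 N m on the stop is home; over 0.95 is forcing. It starts bitten 0.3 to 0.8 rad short of home.
- riser_head: Head and tube of the lower post, one piece of about 0.45 kg; origin on the axis, 153 mm below riser_grip. Unlocked it slides with about 7 N of drag and stays at the height where it is let go. While the lock bites it must not be slid up. Short of the stop the lock can spring back open when let go; home on the stop it stays.
- riser_rise (a joint): How far the lower post's tube stands above its lowest place, m, 0 to 0.13, upwards positive; starts at 0 to 0.03.
- mate_grip (a point): Centre (half-way up) of the head of the TALLER post: same make and sizes, locked at the wanted height, 213 to 263 mm above the counter (at least 30 mm above the lower head). z is up. The posts stand 200 to 430 mm apart. The lower head is level when its centre is as high as this one, within 3 mm.
- jug_large: Bystander: steel milk jug, 92 mm across, 105 mm high, handle on one side; origin at the centre of its underside.
- jug_small: Bystander: smaller steel milk jug, 74 mm across, 85 mm high; origin at the centre of its underside.
- cup_a: Bystander: white espresso cup, 62 mm across, 55 mm high, standing between the posts; origin at the centre of its underside.
- cup_b: Bystander: white cup, 84 mm across, 62 mm high; origin at the centre of its underside.
- tamper: Bystander: coffee tamper standing on its foot, 58 mm across, 80 mm high; origin at the centre of its underside.
- portafilter: Bystander: portafilter with a black handle, basket 68 mm across, 60 mm high, 255 mm long over all; origin under the basket.
- sugar_jar: Bystander: glass jar with a steel lid, 72 mm across, 100 mm high; origin at the centre of its underside.
Mind the look-alikes: they are no part of the job. What is shaped like the part that bears riser_grip but green, orange or red is not meant.

How it is judged:
By the outcome, as a careful person would: the job done as asked, in the order asked, and still so for the second after the job is handed in, with the robot touching nothing.
It also fails if it takes over 58 s, if anything falls off the work surface, if the arm or the gripper's body presses on something with over 40 N, if the wrist force passes 120 N, or if a joint passes its speed limit or range.

## Working session

There is one attempt and no reset: what is moved stays moved. The work goes in short steps, Python scripts to look and compute and a tool call to move; the robot and the scene stay as the last step left them, time stands still between calls to the robot, and variables do not carry over. Pictures are saved under pics/ and viewed, at most 10 in all, crops included, and the job is handed in when it is done.

Besides the shell and the picture viewer there is one more tool, called after "Emit:" as name([rows], argument=value, ...), one row to a line, values as JSON. apply_moves: Moves the arm, as the interface text tells. Its arguments: {"type":"object","properties":{"steps":{"type":"array","items":{"type":"array","items":{"type":"array","items":{"type":"number"}}}}},"required":["steps"]}

```bash
mkdir -p pics; python3 - <<'E'
from rig import bot
import cv2,numpy as np
for n in ["scene","side","wrist"]:
    m=bot.camera_model(n); cv2.imwrite(f"pics/{n}0.png",bot.capture(n)); print(n,np.round(m["intrinsics"],1).tolist(),np.round(m["R"],3).tolist(),np.round(m["t"],3).tolist())
a=cv2.imread("pics/scene0.png");b=cv2.imread("pics/side0.png")
s=bot.read_state();print(s)
E
```

```text
scene [[388.5, 0.0, 317.7], [0.0, 388.5, 202.7], [0.0, 0.0, 1.0]] [[0.276, 0.961, -0.014], [0.735, -0.221, -0.642], [-0.62, 0.167, -0.767]] [-0.127, -0.259, 1.427]
side [[459.7, 0.0, 310.8], [0.0, 459.7, 193.3], [0.0, 0.0, 1.0]] [[0.964, -0.267, -0.008], [-0.203, -0.712, -0.672], [0.174, 0.65, -0.74]] [-0.453, 0.171, 1.342]
wrist [[289.3, 0.0, 319.3], [0.0, 289.3, 199.3], [0.0, 0.0, 1.0]] [[1.0, 0.0, -0.002], [0.001, -0.967, 0.255], [-0.002, -0.256, -0.967]] [-0.624, -0.032, 0.39]
{'time_s': 0.15, 'joint_positions': array([-1.02279578e+01,  3.02676855e+01,  8.21400057e+01,  5.37546576e-04,
        6.76888411e+01, -1.02255429e+01]), 'qvel': array([ 0.02107925, -0.14133937, -0.15240122, -0.01693664, -0.06678298,
       -0.05116192]), 'tau': array([ 9.14956272e-04, -4.40429199e+01, -1.76841742e+01,  6.33679633e-02,
        5.52540855e-02, -1.06930895e-04]), 'position': array([6.24392030e-01, 1.34881797e-04, 1.94683548e-01]), 'tcp_rot': array([[ 4.59717895e-05,  9.99998627e-01, -1.65649268e-03],
       [ 9.99999952e-01, -4.54621397e-05,  3.07704353e-04],
       [ 3.07628623e-04, -1.65650675e-03, -9.99998581e-01]]), 'force': array([ 0.35939575, -0.91117982,  0.69676312]), 'moment': array([-0.02217242,  0.04296511,  0.01411223]), 'grasp_force': 0.0, 'opening': 0.9970414275075659}
```

View pics/scene0.png

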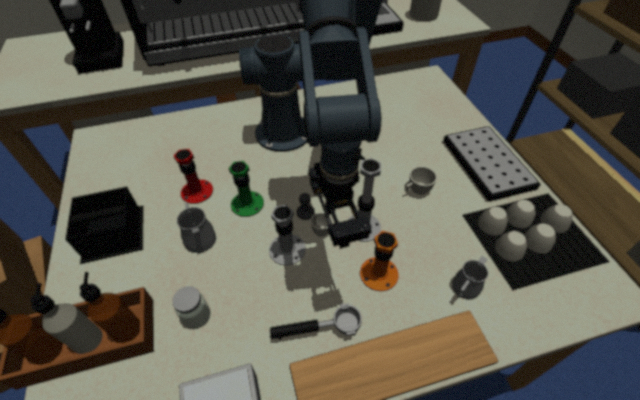

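View pics/side0.png

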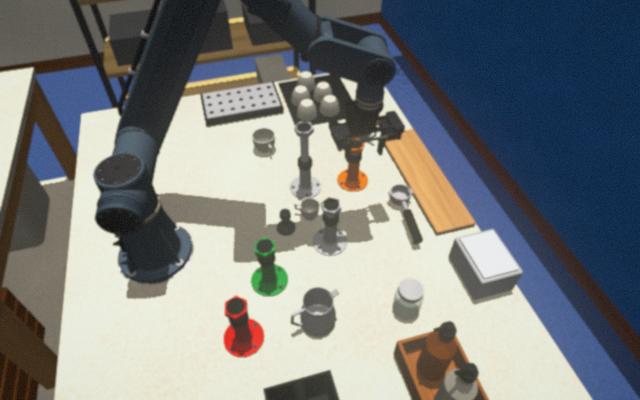

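View pics/wrist0.png

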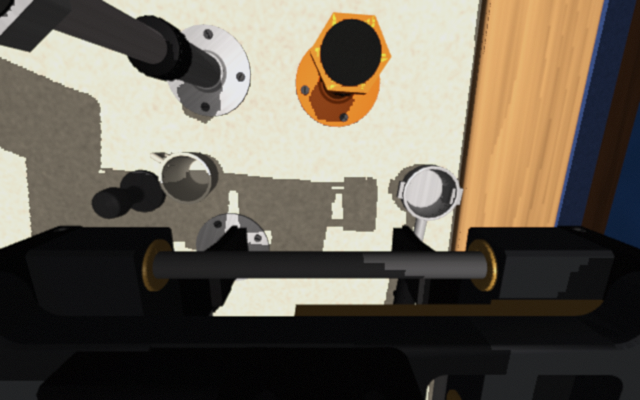

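The scene view shows the lower steel head at about (283,213) and the taller one at (371,167). In the side view they are at (331,204) and (304,128). The wrist view doesn't show either steel head clearly.

```bash
cat > h.py <<'E'
from rig import bot
import cv2,numpy as np
def ray(m,p):
    d=m["R"].T@np.linalg.solve(m["intrinsics"],[p[0],p[1],1.]); return -m["R"].T@m["t"],d/np.linalg.norm(d)
def onz(m,p,z):
    c,d=ray(m,p); return c+d*(z-c[2])/d[2]
def tri(obs):
    A=np.zeros((3,3));b=np.zeros(3)
    for m,p in obs:
        c,d=ray(m,p);P=np.eye(3)-np.outer(d,d);A+=P;b+=P@c
    return np.linalg.solve(A,b)
E
python3 - <<'E'
from h import *
s=bot.camera_model("scene");d=bot.camera_model("side")
for n,p,q in [("low",(283,213),(331,204)),("tall",(371,167),(304,128)),("orange",(386,240),(356,143)),("green",(239,168),(265,246)),("cup_a",(321,215),(309,202)),("tamper",(305,199),(286,213))]: print(n,tri([(s,p),(d,q)]).round(3))
print(onz(d,(330,240),0),onz(s,(286,250),0), onz(d,(305,187),0))
a=cv2.imread("pics/scene0.png");b=cv2.imread("pics/side0.png")
c=lambda i,x,y:cv2.resize(i[y-40:y+40,x-50:x+50],None,fx=4,fy=4,interpolation=cv2.INTER_CUBIC)
cv2.imwrite("pics/c1.png",cv2.convertScaleAbs(np.vstack([np.hstack([c(a,283,225),c(a,371,180)]),np.hstack([c(b,331,210),c(b,304,140)])]),alpha=1.5))
E
```

```text
low [ 0.501 -0.1    0.165]
tall [0.489 0.132 0.248]
orange [0.649 0.117 0.163]
green [ 0.302 -0.182  0.157]
cup_a [0.466 0.007 0.07 ]
tamper [ 0.391 -0.018  0.068]
[ 0.50232997 -0.0982731   0.        ] [ 0.50236537 -0.10580575  0.        ] [0.48674912 0.13023542 0.        ]
```

View pics/c1.png

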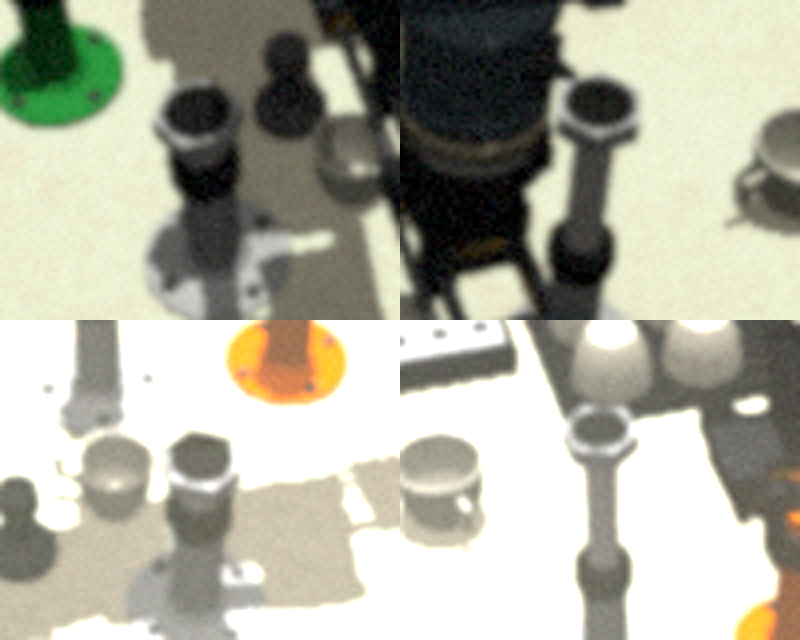

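Both steel posts are located: lower top at about (0.501, -0.100, 0.165), taller top at about (0.489, 0.132, 0.248). Next I raise the tool and turn it so the wrist camera sees both heads from two viewpoints.

Emit:
apply_moves([
  [[0, 0, -8, 0, 0, 0, 1], [0, 0, -16.5, 0, 0, 0, 1], [-4, -8, -16.5, 0, 0, 10, 1], [-8, -16, -16.5, 0, 0, 20, 1], [-10, -19.4, -16.5, 0, 0, 30, 1], [-10, -19.4, -16.5, 0, 0, 40, 1], [-10, -19.4, -16.5, 0, 0, 50, 1], [-10, -19.4, -16.5, 0, 0, 60, 1], [-10, -19.4, -16.5, 0, 0, 70, 1], [-10, -19.4, -16.5, 0, 0, 80, 1], [-10, -19.4, -16.5, 0, 0, 90, 1], [-10, -19.4, -16.5, 0, 0, 90, 1], [-10, -19.4, -16.5, 0, 0, 90, 1], [-10, -19.4, -16.5, 0, 0, 90, 1]],
])

```text
time_s: 1.9
position: [0.4309, -0.0999, 0.3604]
tcp_rot: [[1.0, 0.001, -0.0], [0.001, -1.0, 0.0], [-0.0, -0.0, -1.0]]
force: [0.2, -0.5, -1.2]
opening: 1.003
grasp_force: 0.0
```

```bash
cat > snap.py <<'E'
from h import *
import sys,pickle
m=bot.camera_model("wrist");im=bot.capture("wrist");n=sys.argv[1]
cv2.imwrite(f"pics/{n}.png",im);pickle.dump(m,open(f"pics/{n}.pkl","wb"))
s=bot.read_state();print(s["time_s"],s["position"].round(4),s["joint_positions"].round(1),s["force"].round(2),s["moment"].round(3),s["tcp_rot"].round(3).tolist())
E
python3 snap.py w1
```

```text
1.95 [ 0.4309 -0.0999  0.3604] [-27.6   5.4  92.4   0.   82.2  62.4] [-0.93  0.15  0.78] [ 0.045  0.042 -0.025] [[1.0, 0.001, -0.0], [0.001, -1.0, 0.0], [-0.0, -0.0, -1.0]]
```

Emit:
apply_moves([
  [[0, -5, 0, 0, 0, 0, 1], [0, -10, 0, 0, 0, 0, 1], [0, -15, 0, 0, 0, 0, 1], [0, -20, 0, 0, 0, 0, 1], [0, -23, 0, 0, 0, 0, 1], [0, -23, 0, 0, 0, 0, 1], [0, -23, 0, 0, 0, 0, 1], [0, -23, 0, 0, 0, 0, 1]],
])

```text
time_s: 2.95
position: [0.4312, 0.129, 0.3604]
tcp_rot: [[1.0, -0.001, -0.0], [-0.001, -1.0, -0.0], [-0.0, 0.0, -1.0]]
force: [0.5, 1.1, 0.1]
opening: 0.999
grasp_force: 0.0
```

```bash
python3 snap.py w2; python3 -c "
import cv2,numpy as np
cv2.imwrite('pics/w12.png',np.vstack([cv2.imread('pics/w1.png')[:290],cv2.imread('pics/w2.png')[:290]]))"
```

```text
3.0 [0.4312 0.129  0.3605] [ 2.4  6.2 91.5 -0.  82.3 92.5] [-0.54 -0.03 -0.32] [ 0.032  0.154 -0.028] [[1.0, -0.002, -0.0], [-0.002, -1.0, -0.0], [-0.0, 0.0, -1.0]]
```

View pics/w12.png

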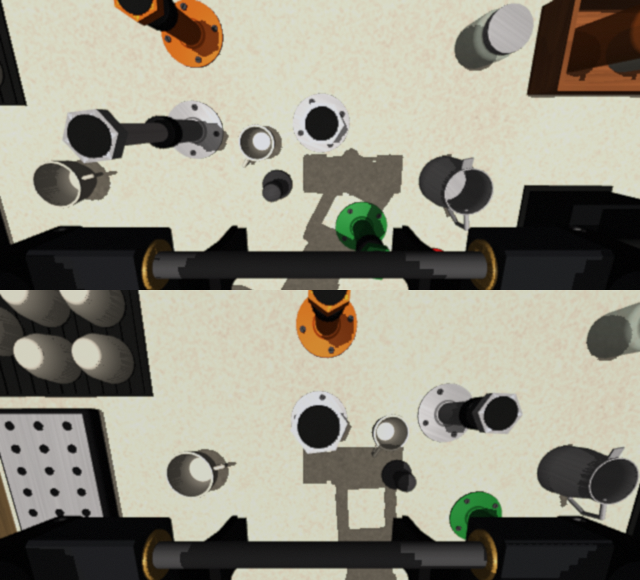

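The black pad discs appear at w1: low (321,124), tall (89,136), and w2: tall (319,136), low (500,123). I'll fit them accurately and look at the hexagon's orientation.

```bash
cat > fit.py <<'E'
from h import *
import pickle
def pad(n,p,th=45):
    im=cv2.imread(f"pics/{n}.png");g=cv2.cvtColor(im,cv2.COLOR_BGR2GRAY)
    k=(g<th).astype(np.uint8);_,l,st,c=cv2.connectedComponentsWithStats(k,connectivity=4)
    i=l[p[1],p[0]];cs,_=cv2.findContours((l==i).astype(np.uint8),0,1)
    e=cv2.fitEllipse(max(cs,key=len));return pickle.load(open(f"pics/{n}.pkl","rb")),e[0],e[1],st[i][4],c[i]
E
python3 - <<'E'
from fit import *
for nm,a,b in [("low",(321,124),(500,123)),("tall",(89,136),(319,136))]:
    for th in (35,45,60):
        A=pad("w1",a,th);B=pad("w2",b,th);print(nm,th,np.round([*A[1],*A[2],*B[1],*B[2]],1),A[3],B[3],tri([(A[0],A[1]),(B[0],B[1])]).round(4),tri([(A[0],A[4]),(B[0],B[4])]).round(4))
c=lambda n,x,y:cv2.resize(cv2.imread(f"pics/{n}.png")[y-35:y+35,x-50:x+50],None,fx=8,fy=8,interpolation=cv2.INTER_CUBIC)[:, :]
o=np.hstack([c("w1",321,124),c("w2",500,123)]);o=cv2.resize(o,(800,280));cv2.imwrite("pics/c2.png",np.vstack([o,cv2.convertScaleAbs(o,alpha=2)]))
E
```

```text
low 35 [321.2 122.9  30.2  31.2 500.4 122.9  28.7  34.1] 783 813 [ 0.5006 -0.1032  0.1684] [ 0.5006 -0.1032  0.1683]
low 45 [321.2 123.1  30.5  31.9 500.5 122.9  29.1  34.6] 809 835 [ 0.5005 -0.1031  0.1685] [ 0.5005 -0.1031  0.1686]
low 60 [321.3 123.1  31.   32.3 500.4 123.   29.7  35. ] 832 861 [ 0.5004 -0.1033  0.1681] [ 0.5004 -0.1033  0.168 ]
tall 35 [ 88.9 135.8  36.7  45.6 318.2 136.2  39.6  40.5] 1372 1319 [0.488 0.129 0.255] [0.488 0.129 0.255]
tall 45 [ 89.  135.7  37.2  46.2 318.2 136.3  40.   40.9] 1407 1344 [0.488 0.129 0.255] [0.488 0.129 0.255]
tall 60 [ 89.  135.7  37.6  46.4 318.2 136.3  40.4  41.4] 1432 1374 [0.4879 0.1289 0.255 ] [0.4879 0.1289 0.255 ]
```

View pics/c2.png

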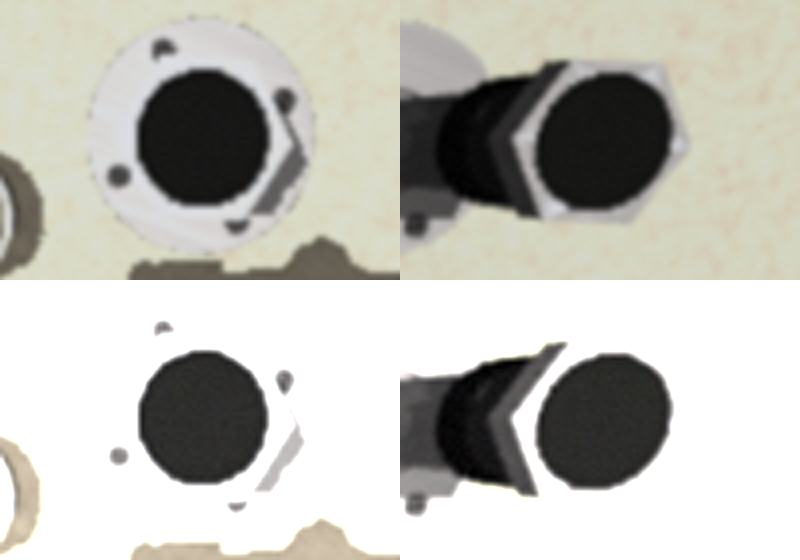

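The hexagon's corners in w2, converted from the crop, are about (478,122.3), (492.5,103.5), (515.8,104.3), (522,123.5), (508.3,143.5) and (485.5,141.8).

```bash
python3 - <<'E'
from fit import *
m=pickle.load(open("pics/w2.pkl","rb"))
P=np.array([onz(m,p,.1665) for p in [(478,122.3),(492.5,103.5),(515.8,104.3),(522,123.5),(508.3,143.5),(485.5,141.8)]])[:,:2]
c=P.mean(0);v=P-c;print(c,np.linalg.norm(v,axis=1).round(4),np.degrees(np.arctan2(v[:,1],v[:,0])).round(1),(np.degrees(np.arctan2(v[:,1],v[:,0]))%60).round(1))
print(bot.read_state()["moment"])
E
```

```text
[ 0.49998627 -0.1042656 ] [0.0288 0.0279 0.0281 0.0278 0.0293 0.028 ] [  87.3   29.5  -34.2  -90.4 -150.4  146.1] [27.3 29.5 25.8 29.6 29.6 26.1]
[ 0.03152519  0.15354959 -0.02791111]
```

Emit:
apply_moves([
  [[2, 6, 0, 0, 0, -9, 1], [4, 12, 0, 0, 0, -18, 1], [6, 18, 0, 0, 0, -28, 1], [6.95, 23.2, 2, 0, 0, -28, 1], [6.95, 23.2, 6, 0, 0, -28, 1], [6.95, 23.2, 12, 0, 0, -28, 1], [6.95, 23.2, 14, 0, 0, -28, 1], [6.95, 23.2, 14, 0, 0, -28, 1], [6.95, 23.2, 14, 0, 0, -28, 1]],
])

```text
time_s: 4.12
position: [0.5014, -0.1029, 0.2216]
tcp_rot: [[0.883, 0.469, 0.002], [0.469, -0.883, -0.001], [0.002, 0.002, -1.0]]
force: [0.7, -0.3, 0.6]
opening: 0.998
grasp_force: 0.0
```

```bash
python3 snap.py w3; python3 -c "
from h import *
cv2.imwrite('pics/side1.png',bot.capture('side'))"
```

```text
4.175 [ 0.5016 -0.1028  0.2219] [-24.1  19.5  96.4  -0.   63.9  37.9] [ 0.19 -0.09  0.94] [ 0.016  0.011 -0.011] [[0.883, 0.469, 0.003], [0.469, -0.883, -0.001], [0.002, 0.003, -1.0]]
```

View pics/w3.png

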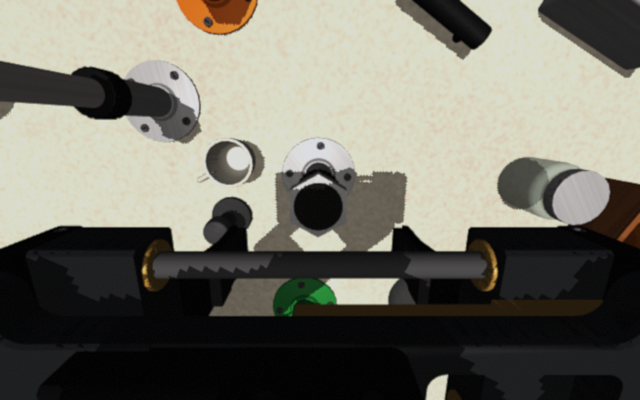

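The head sits at about (318,207), centred between the fingers (columns 243 and 400), with its flats parallel to the pads.

```bash
python3 - <<'E'
from fit import *
A=pad("w3",(318,207));p=onz(A[0],A[1],.1685);s=bot.read_state();print(A[1:3],p,s["tcp_rot"].T@(p-s["position"]))
E
```

```text
((317.66632080078125, 206.4425506591797), (45.44161605834961, 47.64634704589844)) [ 0.50020206 -0.10320354  0.1685    ] [-0.00165619 -0.00031305  0.05354669]
```

Emit:
apply_moves([
  [[-0.15, 0, 2, 0, 0, 0, 1], [-0.15, 0, 4, 0, 0, 0, 1], [-0.15, 0, 6, 0, 0, 0, 1], [-0.15, 0, 7.1, 0, 0, 0, 1], [-0.15, 0, 7.1, 0, 0, 0, 1], [-0.15, 0, 7.1, 0, 0, 0, 0.5], [-0.15, 0, 7.1, 0, 0, 0, 0.0], [-0.15, 0, 7.1, 0, 0, 0, -1], [-0.15, 0, 7.1, 0, 0, 0, -1], [-0.15, 0, 7.1, 0, 0, 0, -1], [-0.15, 0, 7.1, 0, 0, 0, -1], [-0.15, 0, 7.1, 0, 0, 0, -1]],
])

```text
time_s: 5.72
position: [0.4991, -0.1027, 0.1494]
tcp_rot: [[0.883, 0.469, -0.0], [0.469, -0.883, 0.0], [-0.0, -0.0, -1.0]]
force: [0.6, 0.0, -0.6]
opening: 0.288
grasp_force: 0.0
```

```bash
cat > st.py <<'E'
from rig import bot
import numpy as np
s=bot.read_state();R=s["tcp_rot"]
print(s["time_s"],s["position"].round(4),"J6",s["joint_positions"][5].round(2),"tooly",np.degrees(np.arctan2(R[1,1],R[0,1])).round(2),"F",s["force"].round(2),"M",s["moment"].round(3),"tau6",s["tau"][5].round(3),"op",round(s["opening"],3),s["grasp_force"])
E
python3 st.py
```

```text
5.725 [ 0.4991 -0.1027  0.1494] J6 37.8 tooly -62.0 F [ 0.64  0.   -0.64] M [-0.003  0.158 -0.024] tau6 0.0 op 0.288 0.0
```

Emit:
apply_moves([
  [[0, 0, 0, 0, 0, 0, -1], [0, 0, 0, 0, 0, 0, -1]],
])

```text
time_s: 5.98
position: [0.4992, -0.1027, 0.1495]
tcp_rot: [[0.883, 0.469, 0.0], [0.469, -0.883, -0.0], [0.0, 0.0, -1.0]]
force: [1.4, 0.4, 0.1]
opening: 0.069
grasp_force: 0.0
```

```bash
python3 st.py; python3 -c "
from h import *
a=bot.capture('wrist')[130:330,160:480];b=bot.capture('side')[130:250,250:442]
cv2.imwrite('pics/g1.png',np.hstack([cv2.resize(a,(400,250)),cv2.resize(b,(400,250))]))"
```

```text
5.975 [ 0.4992 -0.1027  0.1495] J6 37.79 tooly -62.0 F [1.38 0.45 0.13] M [-0.001  0.115  0.018] tau6 0.0 op 0.069 0.0
```

View pics/g1.png

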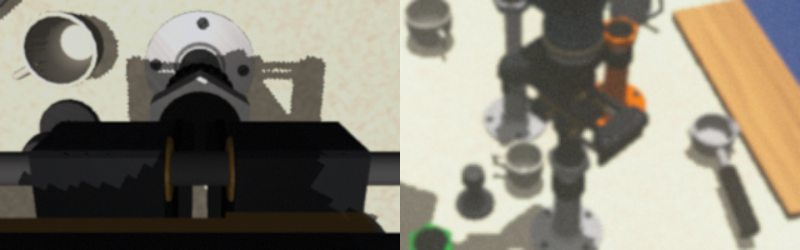

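```bash
python3 -c "
from h import *
a=bot.capture('wrist')[140:320,250:390];b=bot.capture('side')[130:250,285:378]
s=bot.read_state();R=s['tcp_rot'];p=s['position']
for n in ('side','wrist','scene'):
  m=bot.camera_model(n)
  for d in (0,.011,-.008):
    X=m['R']@(p+R[:,2]*d)+m['t'];u=m['intrinsics']@X;print(n,d,(u[:2]/u[2]).round(1),X.round(3))
f=lambda i,w:cv2.convertScaleAbs(cv2.resize(i,(w,510),interpolation=cv2.INTER_CUBIC),alpha=2.5)
cv2.imwrite('pics/g2.png',np.hstack([f(a,397),f(b,395)]))"
```

```text
side 0 [330.6 208.7] [0.054 0.042 1.252]
side 0.011 [330.5 211.3] [0.054 0.049 1.26 ]
side -0.008 [330.7 206.8] [0.054 0.037 1.246]
wrist 0 [317.8 226. ] [-0.001  0.019  0.201]
wrist 0.011 [317.9 220.8] [-0.001  0.016  0.212]
wrist -0.008 [317.7 230.1] [-0.001  0.021  0.193]
scene 0 [282.4 216.4] [-0.09   0.035  0.986]
scene 0.011 [282.8 219. ] [-0.089  0.042  0.995]
scene -0.008 [282.1 214.4] [-0.09  0.03  0.98]
```

View pics/g2.png

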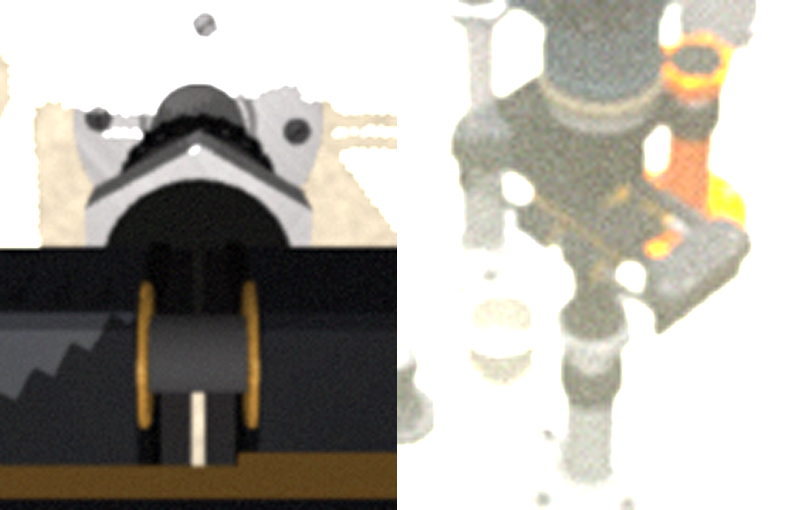

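The fingers shut (opening 0.07) without touching anything, and in the picture their tips seem to end above the pad. That makes them shorter than I assumed. I'll reopen, go 20 mm lower (the body still clears the head on the nominal dimensions) and close again.

Emit:
apply_moves([
  [[0, 0, 0, 0, 0, 0, 1], [0, 0, 0, 0, 0, 0, 1], [0, 0, 0, 0, 0, 0, 1], [0, 0, 0, 0, 0, 0, 1], [0, 0, 0, 0, 0, 0, 1], [0, 0, 0, 0, 0, 0, 1], [0, 0, 0, 0, 0, 0, 1], [0, 0, 0, 0, 0, 0, 1], [0, 0, 0, 0, 0, 0, 1]],
])

```text
time_s: 7.3
position: [0.4991, -0.1027, 0.1494]
tcp_rot: [[0.883, 0.469, -0.0], [0.469, -0.883, 0.0], [-0.0, -0.0, -1.0]]
force: [0.2, -0.1, -0.2]
opening: 0.942
grasp_force: 0.0
```

```bash
python3 st.py; python3 snap.py w4; python3 - <<'E'
from fit import *
a=pickle.load(open("pics/w1.pkl","rb"));b=pickle.load(open("pics/w2.pkl","rb"))
print("flange",tri([(a,(321,122)),(b,(446.5,123))]))
i=cv2.imread("pics/w4.png")
cv2.imwrite("pics/g3.png",cv2.convertScaleAbs(cv2.resize(i[160:320,210:430],(800,580),interpolation=cv2.INTER_CUBIC),alpha=4))
E
```

```text
7.3 [ 0.4991 -0.1027  0.1494] J6 37.8 tooly -62.0 F [ 0.17 -0.12 -0.16] M [ 0.014  0.102 -0.01 ] tau6 -0.0 op 0.942 0.0
7.35 [ 0.4991 -0.1027  0.1494] [-24.2  25.2 101.3  -0.   53.6  37.8] [0.66 0.19 0.72] [-0.002  0.082 -0.009] [[0.883, 0.469, -0.0], [0.469, -0.883, 0.0], [-0.0, -0.0, -1.0]]
flange [ 0.50114763 -0.1037351   0.00517556]
```

View pics/g3.png

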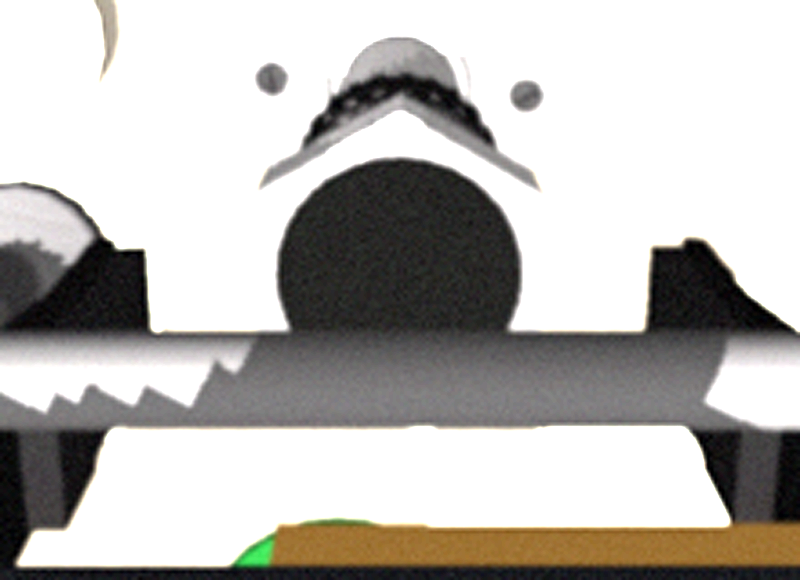

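The open finger tips are at crop rows of about 250, with inner edges at columns 145 and 652, and the pad disc is between them. By that scale, the tips sit about 26 mm behind the reported TCP and about 3 mm above the pad. I'll go 29 mm lower.

Emit:
apply_moves([
  [[0, 0, 0.7, 0, 0, 0, 1], [0, 0, 1.4, 0, 0, 0, 1], [0, 0, 2.1, 0, 0, 0, 1], [0, 0, 2.9, 0, 0, 0, 1], [0, 0, 2.9, 0, 0, 0, 0.5], [0, 0, 2.9, 0, 0, 0, 0], [0, 0, 2.9, 0, 0, 0, -1], [0, 0, 2.9, 0, 0, 0, -1], [0, 0, 2.9, 0, 0, 0, -1], [0, 0, 2.9, 0, 0, 0, -1]],
])

```text
time_s: 8.6
position: [0.4989, -0.1023, 0.1206]
tcp_rot: [[0.883, 0.469, -0.0], [0.469, -0.883, 0.001], [-0.0, -0.001, -1.0]]
force: [-0.1, 1.2, 2.9]
opening: 0.574
grasp_force: 30.0
```

```bash
python3 st.py
```

```text
8.6 [ 0.4989 -0.1023  0.1206] J6 37.8 tooly -62.01 F [-0.11  1.25  2.9 ] M [ 0.261  0.217 -0.038] tau6 -0.039 op 0.574 29.984275102615356
```

Gripped at an opening of 0.574, which is 50 mm. Now I twist anticlockwise.

Emit:
apply_moves([
  [[0, 0, 0, 0, 0, -5, -1], [0, 0, 0, 0, 0, -10, -1], [0, 0, 0, 0, 0, -15, -1], [0, 0, 0, 0, 0, -20, -1], [0, 0, 0, 0, 0, -20, -1]],
])

```text
time_s: 9.22
position: [0.4994, -0.1025, 0.1206]
tcp_rot: [[0.67, 0.743, 0.0], [0.743, -0.67, 0.0], [0.001, 0.0, -1.0]]
force: [0.3, 1.0, 2.2]
opening: 0.573
grasp_force: 30.0
```

```bash
python3 st.py
```

```text
9.225 [ 0.4994 -0.1025  0.1206] J6 17.83 tooly -42.05 F [0.26 0.95 2.16] M [0.54  0.197 0.144] tau6 0.004 op 0.573 29.966818392276764
```

Emit:
apply_moves([
  [[0, 0, 0, 0, 0, -5, -1], [0, 0, 0, 0, 0, -10, -1], [0, 0, 0, 0, 0, -16, -1], [0, 0, 0, 0, 0, -16, -1]],
])

```text
time_s: 9.72
position: [0.4995, -0.1027, 0.1206]
tcp_rot: [[0.44, 0.898, 0.001], [0.898, -0.44, -0.0], [0.0, 0.001, -1.0]]
force: [2.2, 1.4, 3.0]
opening: 0.568
grasp_force: 30.0
```

```bash
python3 st.py
```

```text
9.725 [ 0.4995 -0.1027  0.1206] J6 1.91 tooly -26.11 F [2.22 1.43 3.01] M [0.405 0.273 0.07 ] tau6 -0.076 op 0.568 29.971027672290802
```

Emit:
apply_moves([
  [[0, 0, -0.2, 0, 0, 0, -1], [0, 0, -0.4, 0, 0, 0, -1]],
])

```text
time_s: 9.98
position: [0.4994, -0.1026, 0.1235]
tcp_rot: [[0.44, 0.898, 0.0], [0.898, -0.44, 0.0], [0.0, -0.0, -1.0]]
force: [5.4, 0.8, -11.4]
opening: 0.572
grasp_force: 30.0
```

```bash
python3 st.py
```

```text
9.975 [ 0.4994 -0.1026  0.1235] J6 1.87 tooly -26.09 F [  5.37   0.76 -11.38] M [ 0.183 -0.515 -0.025] tau6 -0.018 op 0.572 29.980849027633667
```

The pull is 11.4 N, which is just drag plus weight, so the lock is free. I raise it the rest of the way.

Emit:
apply_moves([
  [[0, 0, -1, 0, 0, 0, -1], [0, 0, -2, 0, 0, 0, -1], [0, 0, -3, 0, 0, 0, -1], [0, 0, -4, 0, 0, 0, -1], [0, 0, -5, 0, 0, 0, -1], [0, 0, -6, 0, 0, 0, -1], [0, 0, -7, 0, 0, 0, -1], [0, 0, -7.8, 0, 0, 0, -1], [0, 0, -8.25, 0, 0, 0, -1], [0, 0, -8.25, 0, 0, 0, -1], [0, 0, -8.25, 0, 0, 0, -1]],
])

```text
time_s: 11.35
position: [0.4994, -0.1026, 0.2067]
tcp_rot: [[0.439, 0.898, 0.001], [0.898, -0.439, 0.0], [0.0, 0.0, -1.0]]
force: [5.2, 1.4, -7.3]
opening: 0.567
grasp_force: 30.0
```

```bash
python3 st.py; python3 snap.py w5; python3 -c "
from h import *
for n in ('scene','side'): cv2.imwrite(f'pics/{n}2.png',bot.capture(n))
from fit import *
try:
  A=pad('w5',(319,232),45);print(A[1:4])
except Exception as e:print(e)"
```

```text
11.35 [ 0.4994 -0.1026  0.2067] J6 1.83 tooly -26.05 F [ 5.19  1.38 -7.31] M [ 0.214 -0.512 -0.063] tau6 -0.074 op 0.567 29.987306892871857
11.4 [ 0.4994 -0.1026  0.2067] [-24.2  20.5  97.7   0.   61.8   1.8] [ 5.29  0.2  -7.37] [ 0.227 -0.466 -0.132] [[0.439, 0.898, 0.0], [0.898, -0.439, 0.0], [0.0, 0.0, -1.0]]
((332.3034362792969, 306.1128234863281), (210.23025512695312, 879.1148681640625), np.int32(105004))
```

```bash
cat > sm.py <<'E'
from rig import bot
import numpy as np
M=[];T=[];Y=[]
for i in range(4):
    s=bot.read_state();M.append(s["moment"]);T.append(s["tau"][5]);R=s["tcp_rot"];Y.append(np.degrees(np.arctan2(R[1,1],R[0,1])));bot.capture("side")
print(round(s["time_s"],2),"z",s["position"][2].round(4),"yaw",np.round(Y,2),"Mz",np.round(M,3)[:,2],np.mean(M,0).round(3),"tau6",np.round(T,3),"F",s["force"].round(1),"op",round(s["opening"],3))
E
python3 sm.py
```

```text
11.65 z 0.2067 yaw [-26.05 -26.05 -26.04 -26.05] Mz [-0.091 -0.055 -0.074 -0.07 ] [ 0.237 -0.463 -0.072] tau6 [-0.082 -0.082 -0.082 -0.082] F [ 5.4  0.6 -7.7] op 0.571
```

Emit:
apply_moves([
  [[0, 0, 0, 0, 0, 6, -1], [0, 0, 0, 0, 0, 12, -1], [0, 0, 0, 0, 0, 18, -1], [0, 0, 0, 0, 0, 24, -1], [0, 0, 0, 0, 0, 30, -1], [0, 0, 0, 0, 0, 34, -1], [0, 0, 0, 0, 0, 34, -1]],
])

```text
time_s: 12.58
position: [0.4991, -0.1023, 0.2067]
tcp_rot: [[0.866, 0.5, -0.0], [0.5, -0.866, 0.001], [0.0, -0.001, -1.0]]
force: [4.5, 0.9, -7.9]
opening: 0.569
grasp_force: 30.0
```

```bash
python3 sm.py
```

```text
12.72 z 0.2067 yaw [-59.98 -59.96 -59.96 -59.97] Mz [ 0.034 -0.047  0.023  0.009] [ 0.506 -0.468  0.005] tau6 [0.14  0.067 0.05  0.039] F [ 5.2  1.5 -8.2] op 0.573
```

Emit:
apply_moves([
  [[0, 0, 0, 0, 0, 4, -1], [0, 0, 0, 0, 0, 8, -1], [0, 0, 0, 0, 0, 12, -1], [0, 0, 0, 0, 0, 12, -1]],
])

```text
time_s: 13.28
position: [0.499, -0.1023, 0.2067]
tcp_rot: [[0.951, 0.31, -0.0], [0.31, -0.951, 0.001], [-0.0, -0.001, -1.0]]
force: [4.6, 2.1, -8.5]
opening: 0.568
grasp_force: 30.0
```

```bash
python3 sm.py
```

```text
13.43 z 0.2067 yaw [-71.96 -71.94 -71.94 -71.95] Mz [-0.037 -0.012 -0.034 -0.013] [ 0.735 -0.534 -0.024] tau6 [ 0.108  0.03   0.004 -0.006] F [ 4.8  2.7 -9.5] op 0.571
```

Emit:
apply_moves([
  [[0, 0, 0, 0, 0, 2.5, -1], [0, 0, 0, 0, 0, 5, -1], [0, 0, 0, 0, 0, 5, -1]],
])

```text
time_s: 13.85
position: [0.4989, -0.1022, 0.2067]
tcp_rot: [[0.974, 0.225, -0.0], [0.225, -0.974, 0.001], [-0.0, -0.001, -1.0]]
force: [3.8, 1.5, -9.4]
opening: 0.571
grasp_force: 30.0
```

```bash
python3 sm.py
```

```text
14.0 z 0.2067 yaw [-76.98 -76.97 -76.97 -76.96] Mz [-0.027 -0.065 -0.043  0.009] [ 0.732 -0.539 -0.031] tau6 [ 0.029 -0.008 -0.016 -0.02 ] F [ 4.7  2.5 -9.6] op 0.576
```

Emit:
apply_moves([
  [[0, 0, 0, 0, 0, 2.5, -1], [0, 0, 0, 0, 0, 2.5, -1]],
])

```text
time_s: 14.3
position: [0.499, -0.1022, 0.2067]
tcp_rot: [[0.983, 0.183, -0.0], [0.183, -0.983, 0.001], [-0.0, -0.001, -1.0]]
force: [4.5, 2.2, -9.4]
opening: 0.569
grasp_force: 30.0
```

```bash
python3 sm.py
```

```text
14.45 z 0.2067 yaw [-79.48 -79.47 -79.46 -79.47] Mz [-0.065 -0.077 -0.036 -0.068] [ 0.728 -0.563 -0.062] tau6 [ 0.019 -0.017 -0.025 -0.025] F [ 5.3  1.9 -8.5] op 0.574
```

Emit:
apply_moves([
  [[0, 0, 0, 0, 0, 2, -1], [0, 0, 0, 0, 0, 2, -1]],
])

```text
time_s: 14.75
position: [0.4989, -0.1022, 0.2067]
tcp_rot: [[0.989, 0.148, -0.0], [0.148, -0.989, 0.001], [-0.0, -0.001, -1.0]]
force: [4.5, 3.2, -8.7]
opening: 0.573
grasp_force: 30.0
```

```bash
python3 sm.py
```

```text
14.9 z 0.2067 yaw [-81.48 -81.47 -81.47 -81.47] Mz [-0.046 -0.075 -0.002  0.006] [ 0.809 -0.584 -0.029] tau6 [ 0.003 -0.023 -0.031 -0.036] F [ 4.7  1.9 -8.8] op 0.571
```

Emit:
apply_moves([
  [[0, 0, 0, 0, 0, 2.2, -1], [0, 0, 0, 0, 0, 2.2, -1]],
])

```text
time_s: 15.2
position: [0.499, -0.1022, 0.2067]
tcp_rot: [[0.994, 0.11, -0.0], [0.11, -0.994, 0.001], [-0.0, -0.001, -1.0]]
force: [5.4, 1.8, -9.5]
opening: 0.572
grasp_force: 30.0
```

```bash
python3 sm.py
```

```text
15.35 z 0.2067 yaw [-83.69 -83.67 -83.67 -83.67] Mz [-0.054 -0.051 -0.029 -0.031] [ 0.81  -0.596 -0.041] tau6 [-0.002 -0.031 -0.039 -0.04 ] F [ 5.3  1.5 -9.3] op 0.572
```

Emit:
apply_moves([
  [[0, 0, 0, 0, 0, 2.2, -1], [0, 0, 0, 0, 0, 2.2, -1]],
])

```text
time_s: 15.65
position: [0.499, -0.1022, 0.2067]
tcp_rot: [[0.997, 0.072, -0.0], [0.072, -0.997, 0.001], [-0.0, -0.001, -1.0]]
force: [4.2, 3.7, -8.8]
opening: 0.57
grasp_force: 30.0
```

```bash
python3 sm.py
```

```text
15.8 z 0.2067 yaw [-85.89 -85.87 -85.88 -85.87] Mz [ 0.01  -0.012 -0.01  -0.044] [ 0.829 -0.583 -0.014] tau6 [-0.002 -0.038 -0.042 -0.044] F [ 4.9  2.4 -9.8] op 0.571
```

Emit:
apply_moves([
  [[0, 0, 0, 0, 0, 2.2, -1], [0, 0, 0, 0, 0, 2.2, -1]],
])

```text
time_s: 16.1
position: [0.499, -0.1022, 0.2067]
tcp_rot: [[0.999, 0.034, -0.0], [0.034, -0.999, 0.001], [-0.0, -0.001, -1.0]]
force: [5.0, 1.7, -10.0]
opening: 0.576
grasp_force: 30.0
```

```bash
python3 sm.py
```

```text
16.25 z 0.2067 yaw [-88.07 -88.06 -88.06 -88.06] Mz [ 0.054 -0.023 -0.023  0.066] [ 0.881 -0.616  0.018] tau6 [0.065 0.034 0.026 0.028] F [ 4.   1.9 -9.4] op 0.573
```

Emit:
apply_moves([
  [[0, 0, 0, 0, 0, 1.5, -1], [0, 0, 0, 0, 0, 1.5, -1]],
])

```text
time_s: 16.55
position: [0.499, -0.1022, 0.2067]
tcp_rot: [[1.0, 0.008, -0.0], [0.008, -1.0, 0.001], [-0.0, -0.001, -1.0]]
force: [4.9, 1.6, -9.5]
opening: 0.575
grasp_force: 30.0
```

```bash
python3 sm.py
```

```text
16.7 z 0.2067 yaw [-89.52 -89.51 -89.51 -89.52] Mz [0.218 0.23  0.196 0.207] [ 0.937 -0.649  0.213] tau6 [0.227 0.206 0.202 0.202] F [  5.3   2.2 -10.2] op 0.572
```

The torque is climbing at the stop: net about 0.25 N m. One more small step.

Emit:
apply_moves([
  [[0, 0, 0, 0, 0, 1.6, -1], [0, 0, 0, 0, 0, 1.6, -1]],
])

```text
time_s: 17.0
position: [0.499, -0.1022, 0.2067]
tcp_rot: [[1.0, -0.018, -0.0], [-0.018, -1.0, 0.001], [-0.0, -0.001, -1.0]]
force: [4.3, 2.0, -9.8]
opening: 0.571
grasp_force: 30.0
```

```bash
python3 sm.py
```

```text
17.15 z 0.2067 yaw [-91.05 -91.04 -91.04 -91.04] Mz [0.476 0.479 0.52  0.478] [ 0.84  -0.621  0.488] tau6 [0.49  0.478 0.464 0.466] F [ 4.4  2.5 -8.5] op 0.572
```

Torque on the stop is about 0.49 N m, so it's home. I release, go straight up and check from above.

Emit:
apply_moves([
  [[0, 0, 0, 0, 0, 0, -0.2], [0, 0, 0, 0, 0, 0, 0.3], [0, 0, 0, 0, 0, 0, 1], [0, 0, 0, 0, 0, 0, 1], [0, 0, 0, 0, 0, 0, 1], [0, 0, 0, 0, 0, 0, 1], [0, 0, -1, 0, 0, 0, 1], [0, 0, -3, 0, 0, 0, 1], [0, 0, -6, 0, 0, 0, 1], [0, 0, -10, 0, 0, 0, 1], [0, 0, -15.3, 0, 0, 0, 1], [-4, 0, -15.3, 0, 0, 0, 1], [-6.8, 0, -15.3, 0, 0, 0, 1], [-6.8, 0, -15.3, 0, 0, 0, 1], [-6.8, 0, -15.3, 0, 0, 0, 1]],
])

```text
time_s: 19.08
position: [0.432, -0.1015, 0.3606]
tcp_rot: [[1.0, -0.021, 0.002], [-0.021, -1.0, -0.001], [0.002, 0.001, -1.0]]
force: [-0.5, 0.5, 0.1]
opening: 1.0
grasp_force: 0.0
```

```bash
python3 snap.py v1
```

```text
19.125 [ 0.4321 -0.1015  0.3603] [-27.7   5.6  92.3   0.   82.1  63.5] [ 0.94 -0.82  0.04] [0.084 0.108 0.01 ] [[1.0, -0.021, 0.001], [-0.021, -1.0, -0.0], [0.001, 0.0, -1.0]]
```

Emit:
apply_moves([
  [[0, -5, 0, 0, 0, 0, 1], [0, -10, 0, 0, 0, 0, 1], [0, -15, 0, 0, 0, 0, 1], [0, -20, 0, 0, 0, 0, 1], [0, -23, 0, 0, 0, 0, 1], [0, -23, 0, 0, 0, 0, 1], [0, -23, 0, 0, 0, 0, 1], [0, -23, 0, 0, 0, 0, 1]],
])

```text
time_s: 20.12
position: [0.4363, 0.1278, 0.3598]
tcp_rot: [[1.0, -0.022, -0.0], [-0.022, -1.0, -0.0], [-0.0, 0.0, -1.0]]
force: [-0.7, 0.5, -0.2]
opening: 1.004
grasp_force: 0.0
```

```bash
python3 snap.py v2; python3 - <<'E'
from fit import *
def find(n):
    im=cv2.imread(f"pics/{n}.png");g=cv2.cvtColor(im,cv2.COLOR_BGR2GRAY)[:215]
    _,l,st,c=cv2.connectedComponentsWithStats((g<45).astype(np.uint8),connectivity=4)
    return [(s[4],s[2],s[3],c[i].round(1).tolist()) for i,s in enumerate(st) if i and 600<s[4]<3000]
print(find("v1"),find("v2"))
E
```

```text
20.175 [0.4363 0.1278 0.3599] [ 2.2  6.7 91.1 -0.  82.3 93.5] [-0.49  0.48  0.83] [ 0.019  0.138 -0.023] [[1.0, -0.023, -0.0], [-0.023, -1.0, -0.0], [-0.0, 0.0, -1.0]]
[(np.int32(1408), np.int32(62), np.int32(50), [169.3, 26.3]), (np.int32(2903), np.int32(114), np.int32(91), [551.2, 48.1]), (np.int32(1249), np.int32(26), np.int32(95), [8.2, 80.1]), (np.int32(1368), np.int32(41), np.int32(43), [318.5, 124.4]), (np.int32(1570), np.int32(104), np.int32(47), [156.5, 136.2]), (np.int32(1374), np.int32(44), np.int32(42), [87.5, 142.4]), (np.int32(875), np.int32(38), np.int32(41), [470.4, 189.3])] [(np.int32(1994), np.int32(109), np.int32(55), [484.1, 123.5]), (np.int32(1447), np.int32(44), np.int32(43), [550.8, 123.3]), (np.int32(1325), np.int32(41), np.int32(41), [315.9, 141.7]), (np.int32(1723), np.int32(117), np.int32(88), [88.0, 162.4]), (np.int32(1152), np.int32(43), np.int32(41), [611.4, 186.4]), (np.int32(658), np.int32(30), np.int32(31), [395.5, 186.3])]
```

```bash
python3 - <<'E'
from fit import *
for nm,a,b in [("low",(318,124),(551,123)),("tall",(87,142),(316,142))]:
    A=pad("v1",a);B=pad("v2",b);print(nm,tri([(A[0],A[1]),(B[0],B[1])]).round(4))
E
```

```text
low [ 0.5006 -0.1032  0.2543]
tall [0.4879 0.129  0.2549]
```

```bash
python3 -c "
from rig import bot
print(bot.hand_in())"
```

```text
the job is handed in; nothing more can be done
None
```

I unlocked the lower post, raised it to within about 0.6 mm of the taller head (as measured by the wrist camera), turned it clockwise onto its stop at about 0.5 N m, let go and handed the job in at about 20 s; no verdict came back.

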